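# Present a bracket to the measuring corner

### The arm

A 7-joint arm with a two-finger parallel gripper is mounted at the origin on a cart in front of the work surface, level with it; the furniture and walls round the work are solid. World frame = base frame: x ahead of the robot, y to its left, z up, the work surface at z = 0. Lengths are in m, angles in rad, forces in N, time in s.
With the tool pointing down it reaches from about 0.4 to 0.85 m from the base axis. Payload 10.4 kg.
Tool frame: the origin (TCP) lies at the very end of the fingers, on their centre line; the grasp point (between the pads) lies 19 mm behind it (robot.grip_depth is the distance from the TCP to the grasp point, in m); z points along the fingers, y is the line along which they close (so a half turn about z gives the same grasp; the last joint's range is limited). The gripper opens to 87 mm and grips with 3 to 60 N. Pads are 19 mm wide; open, the fingers measure 117 mm over their backs; the gripper's body (75 mm by 190 mm) begins 51 mm behind the grasp point.
Start: joints at [-1.259, 0.332, -0.065, 1.46, 0.022, 1.35, -0.088], TCP at [0.205, 0.59, 0.223] pointing down, gripper open.
Joint ranges: [-2.6, 2.6], [-0.5, 2.12], [-1.47, 1.34], [0.16, 2.42], [-1.27, 4.41], [0.06, 2.06], [-2.6, 2.6]. Speed limits (rad/s): [2.22, 2.22, 2.79, 2.79, 3.14, 3.14, 3.14].

### API

Orientations are given as a 3x3 rotation matrix whose columns are the frame's x, y, z axes.
In Python, from station import robot, viewer, hand_in gives the robot as it stands. The module is installed in compiled form; this text tells all that it offers.
- The arm moves only by the tool play_rows, never from a script. Its argument "series" is a list that holds one entry, the list of rows, each a list of 4 numbers: the shift along the world's x, y, z in cm, then the turn about the world's z in rad. In form: [[[tx, ty, tz, spin], ...]]. A call has 1 to 20 rows; each row shifts and turns the commanded pose from where the row before left it; what a row does not reach is not made up. A row lasts 1/10 s, in which the tool goes at most 50 mm and 8.59 degrees, less where a joint would pass 70% of its speed; a pose out of reach is approached as far as the arm can. A call is refused whole if a number of a shift passes 5 or a number of a turn 0.15, either way. A call with a gripper value outside its range is refused whole. "jaw" is the finger opening in cm, from 0 to 8.7, set as the call begins (left out, the last holds). The fingers move at their own pace and stop on an object; the grip force is fixed at half the most. Time passes only in rows, so rows that do not move let the fingers close. It gives the time, the measured TCP pose, the force, the opening and the grip force at its end, in the units of the state.
- robot.get_obs(): the state, without advancing time (a new reading comes with each control period).
- viewer.capture(name): name is "side" or "top"; returns a dict with "color" (384x512x3 uint8, red, green, blue), "K" (3x3 intrinsics, pixels), "k1" (the pictures are not rectified: a ray, as slopes to the right and down, at radius r is drawn at 1 + k1 r^2 times it, then the intrinsics apply), "rvec" (rotation vector, rad) and "tvec" (3), from world to camera coordinates, as OpenCV has them. Camera axes: x right, y down, z forward; pixel columns grow to the right and rows downward; lengths in m; the calibration is good to about 2 mm. A picture is of the moment at which its call begins. There is no depth.
- hand_in(): hands the job in; it is judged then, once.
The state is a dict: "time_s": time; "joint_pos": joint angles; "joint_vel": joint speeds; "tau": joint torques, N m; "eef_pos": TCP position; "ee_rot": TCP orientation; "contact_force": force on the tool from outside, world axes, zero at the start; "ft_torque": the same for the moment, N m; "finger_gap": finger opening in m; "finger_force": force on a finger pad.
Only numpy, scipy, OpenCV 4.12 (cv2) and the standard library are available. Lean on these libraries where they do the work, as an engineer would, in place of code of your own. Each camera call takes 0.05 s, during which the arm holds its last target. There are 200 camera calls.

### The job

First turn the selector on the grey readout box until its white pointer clicks in at the green mark. Only then set the aluminium bracket on the steel plate of the measuring corner, standing down on its foot, and press it home so that its foot lies flat against both blue fences at once, a long side of the foot along the long fence; finish while still holding it pressed against both fences, with the selector still at green and the tape roll, vial and potsherd left alone.

Things in the scene. Friction and masses are not known exactly. Their poses are not given: they have to be found in the camera images.
- readout_box: grey box 100x100x37 mm fixed to the table, with a black top plate (top at z = 37 mm) that carries four coloured dots and the selector at its middle. Origin: centre of its underside; z up.
- selector (a joint): angle (rad) of the selector knob; grows clockwise seen from above. It has four spring detents: 0 = white dot, 0.6 = yellow, 1.2 = green, 1.8 = red; stops just outside 0 and 1.8. It starts at white or at yellow. Let go between detents, it snaps to the nearer one; turning takes about 0.1 N m at most.
- selector_grip (a point): on the knob's axis, at half height of its grip bar (54 mm above the table). The bar is 46 mm long, 12 mm wide and stands 21 mm high (44 to 65 mm above the table) on a disc of 48 mm diameter; this frame's x axis points along the bar to its pointer end.
- selector_pointer (a point): the pointer end of the bar, upper edge, 23 mm from the axis; a white line runs along the bar top to here.
- green_mark (a point): centre of the green dot (10 mm diameter) on the box, 36 mm from the knob's axis; the dots in clockwise order are white, yellow, green, red.
- bracket: loose aluminium bracket, 0.17 to 0.34 kg: a foot 64x48x20 mm (x, y, z) with an upright web in its middle, 56 mm long along x, 14 mm thick along y, from 20 to 58 mm above the underside. Origin: centre of its underside; x along the foot's long side, z up. A half turn about z makes no difference.
- jig: measuring corner: dark steel plate 160x160x8 mm fixed to the table, with two blue fences on it. The bracket's friction on plate and fences is 0.45 to 0.75, so a weak push along one fence can be carried by friction alone. Origin: centre of its underside; z up; the axes run along the fences.
- jig_corner (a point): point on the plate's top (8 mm above the table) where the inner faces of the two fences would meet, axes parallel to the jig's; the free space lies towards -x and -y from here. The bracket is home when its origin is at x = -32 mm, y = -24 mm, z = 0 in this frame with its x axis parallel to this x axis (either way round).
- long_fence: blue bar 105x14x18 mm (x, y, z) on the plate, along the jig's x axis; its inner face looks to the jig's -y and starts 8 mm short of the corner point. Origin: centre of its underside.
- short_fence: blue bar 14x60x18 mm on the plate, along the jig's y axis; its inner face looks to the jig's -x and starts 8 mm short of the corner point. Origin: centre of its underside.
- tape_roll: white tape roll, 66 mm across, 19 mm high, loose bystander; origin centre of underside.
- sample_vial: glass vial with black cap, 23 mm across, 61 mm high, standing, loose bystander; origin centre of underside.
- sherd: brown potsherd 43x72x21 mm, loose bystander; origin centre of underside.
Mind the look-alikes: they are no part of the job. There is more than one size of the bracket; the one meant has the size given above.

How it is judged:
On the way, in this order (a step that is already met when the one before it is completed fails the run):
1. the selector is at green while the bracket has not yet been taken (moved less than 30 mm) (value of joint selector between 1.08 and 1.32 rad and distance of bracket from where it was at the start of the episode below 0.03 m), for 0.2 s.
2. the bracket's foot is against both fences, pressed there by the fingers (x of bracket in the frame of jig_corner between -0.0345 and -0.029 m and y of bracket in the frame of jig_corner between -0.0265 and -0.021 m and z of bracket in the frame of jig_corner below 0.002 m and angle between bracket's own z axis and vertical below 0.05 rad and angle between the x axis of bracket and the x axis of jig, either way round below 0.045 rad and contact force between bracket and long_fence above 1 N and contact force between bracket and short_fence above 1 N and contact force between the fingers and bracket above 1 N), for 0.2 s.
At the end, for the whole second after the job is handed in: The selector is within 0.12 rad of green; the bracket stands on the plate (within 2 mm, tilt under 0.05 rad) within about 2.5 mm of home and 0.045 rad of parallel, a long side along the long fence; it presses on each fence with more than 1 N and the fingers still press on it with more than 1 N (all of step 2 and value of joint selector between 1.08 and 1.32 rad); the arm keeps its last pose, push and grip.
It fails at once if the tape roll is moved by more than 20 mm or tipped over (distance of tape_roll from where it was at the start of the episode above 0.02 m or angle between tape_roll's own z axis and vertical above 0.5 rad).
It fails at once if the sample vial is moved by more than 20 mm or tipped over (distance of sample_vial from where it was at the start of the episode above 0.02 m or angle between sample_vial's own z axis and vertical above 0.5 rad).
It fails at once if the potsherd is moved by more than 20 mm or tipped over (distance of sherd from where it was at the start of the episode above 0.02 m or angle between sherd's own z axis and vertical above 0.5 rad).
It also fails if it takes over 67 s, if anything falls off the work surface, if the arm or the gripper's body presses on something with over 40 N, if the wrist force passes 120 N, or if a joint passes its speed limit or range.

## Working session

There is one attempt and no reset: what is moved stays moved. The work goes in short steps, Python scripts to look and compute and a tool call to move; the robot and the scene stay as the last step left them, time stands still between calls to the robot, and variables do not carry over. Pictures are saved under pics/ and viewed, at most 10 in all, crops included, and the job is handed in when it is done.

Besides the shell and the picture viewer there is one more tool, called after "Call:" as name(argument=value, ...), one argument or row to a line, values as JSON. play_rows: Moves the arm, as the interface text tells. Its arguments: {"type":"object","properties":{"series":{"type":"array","items":{"type":"array","items":{"type":"array","items":{"type":"number"}}}},"jaw":{"type":"number"}},"required":["series"]}

```bash
mkdir -p pics
cat > h.py <<'E'
import numpy as np, cv2
from station import robot, viewer, hand_in
def cap(n,f=None):
    c=viewer.capture(n)
    if f: cv2.imwrite('pics/'+f,c['color'][:,:,::-1])
    return c
def ray(c,u,v):
    K=np.array(c['K']);p=np.array([(u-K[0,2])/K[0,0],(v-K[1,2])/K[1,1]])
    q=p.copy()
    for _ in range(30): q=p/(1+c['k1']*(q@q))
    R=cv2.Rodrigues(np.array(c['rvec'],float))[0];t=np.array(c['tvec']).ravel()
    return -R.T@t, R.T@np.array([q[0],q[1],1.])
def onz(c,u,v,z):
    o,d=ray(c,u,v); return o+d*(z-o[2])/d[2]
def proj(c,P):
    R=cv2.Rodrigues(np.array(c['rvec'],float))[0];X=R@np.array(P)+np.array(c['tvec']).ravel()
    q=X[:2]/X[2];q=q*(1+c['k1']*(q@q));K=np.array(c['K']);return q*[K[0,0],K[1,1]]+K[:2,2]
E
python3 - <<'E'
from h import *
for n in('top','side'):
    c=cap(n,n+'0.png'); print(n,ray(c,256,192),c['k1'],np.array(c['K']).tolist())
    cv2.imwrite(f'pics/{n}0b.png',cv2.resize(c['color'][:,:,::-1],(800,600),interpolation=cv2.INTER_CUBIC))
o=robot.get_obs();print(o['eef_pos'],np.round(o['ee_rot'],3),o['finger_gap'],o['time_s'])
E
```

```text
top (array([ 0.35482478, -0.04734015,  0.91350091]), array([ 0.21103459,  0.02045624, -0.97748712])) -0.028445658227660143 [[371.74861096312435, 0.0, 250.8513340589221], [0.0, 371.74861096312435, 197.7984560489491], [0.0, 0.0, 1.0]]
side (array([ 0.07222391, -0.65741333,  0.75722723]), array([ 0.46317302,  0.59855642, -0.65360866])) -0.016560299711590735 [[422.93794028916426, 0.0, 256.7673917990369], [0.0, 422.93794028916426, 192.07445291995631], [0.0, 0.0, 1.0]]
[0.20523766 0.58998651 0.22187158] [[-0.944  0.329 -0.   ]
 [ 0.329  0.944 -0.001]
 [-0.    -0.001 -1.   ]] 0.08675463014853486 0.1
```

View pics/top0b.png

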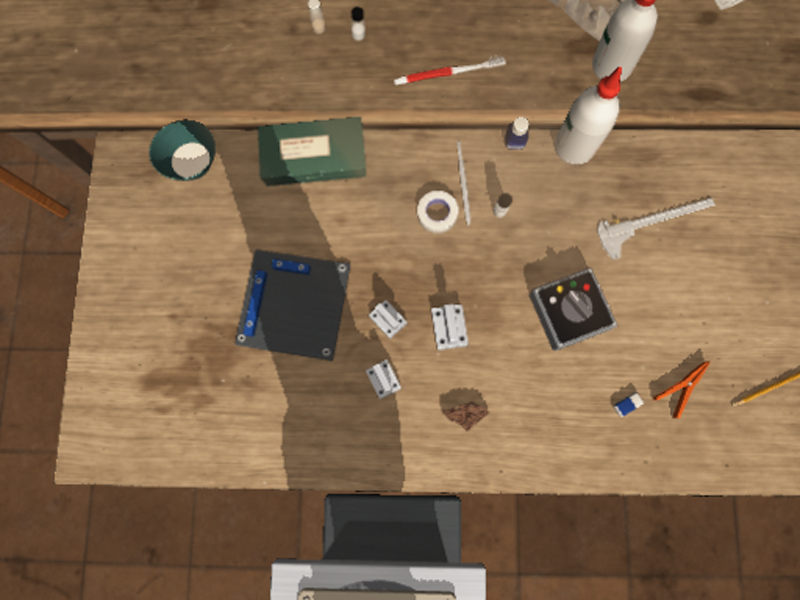

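View pics/side0b.png

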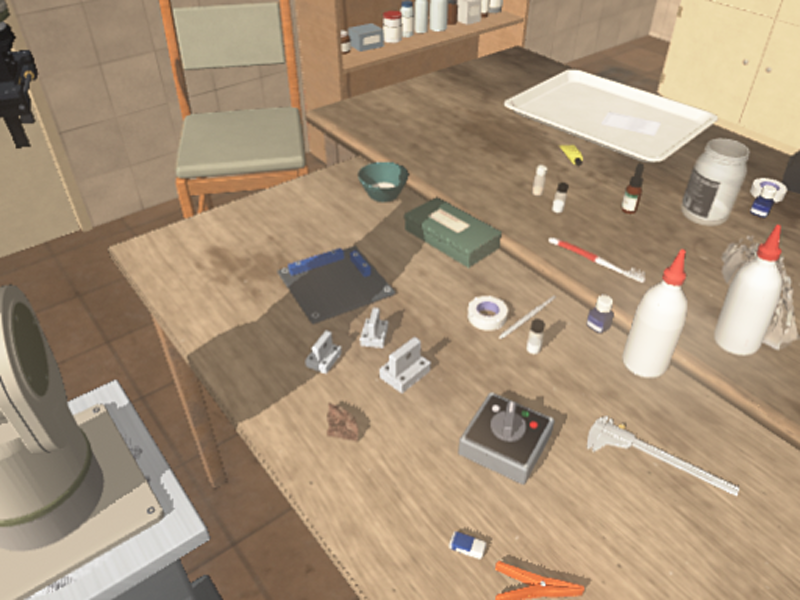

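Top view (800x600 scale): the three candidate brackets are at (387,319), (450,327) and (383,379). The one at (450,327) looks largest. The jig is at (295,305), the box at (573,308), the tape roll at (437,211), the vial at (503,205) and the sherd at (465,412). Next I'll crop to confirm the bracket and measure.

Run:
```python
from h import *
c=cap('top'); im=c['color']
a=cv2.resize(im[175:235,270:310],None,fx=8,fy=8,interpolation=cv2.INTER_CUBIC)   # large bracket
b=cv2.resize(im[165:230,335:400],None,fx=7.385,fy=7.385,interpolation=cv2.INTER_CUBIC)
print(a.shape,b.shape)
cv2.imwrite('pics/crop1.png',np.hstack([a,b[:480,:480]])[:,:,::-1])
hsv=cv2.cvtColor(im,cv2.COLOR_RGB2HSV)
def comps(m,name,z,mn=4):
    n,l,s,ce=cv2.connectedComponentsWithStats(m.astype(np.uint8))
    for i in range(1,n):
        if s[i,4]>=mn:
            pts=np.argwhere(l==i)[:,::-1]
            W=np.array([onz(c,u,v,z)[:2] for u,v in pts]).astype(np.float32)
            r=cv2.minAreaRect(W*1000)
            print(name,s[i,4],ce[i].round(1),np.round(W.mean(0),4),'rect',np.round(r[0],1),np.round(r[1],1),round(r[2],1))
roi=np.zeros(im.shape[:2],bool); roi[155:235,140:260]=1
H,S,V=[hsv[:,:,i].astype(int) for i in range(3)]
comps((H>100)&(H<130)&(S>120)&(V>60)&roi,'blue',.026,10)
comps((V<85)&(S<90)&roi,'plate',.008,300)
rb=np.zeros_like(roi); rb[172:225,338:396]=1
comps((S>110)&(V>70)&(H>20)&(H<35)&rb,'yellow',.037)
comps((S>80)&(H>40)&(H<85)&rb,'green',.037,3)
comps((S>110)&((H<8)|(H>172))&(V>90)&rb,'red',.037)
comps((S<40)&(V>190)&rb,'white',.037,3)
rk=np.zeros_like(roi); rk[165:240,230:312]=1
m=(S<50)&(V>110)&rk
for z in(.02,): comps(m,'alu',z,40)
s=cap('side');hs=cv2.cvtColor(s['color'],cv2.COLOR_RGB2HSV)
b2=cv2.resize(s['color'][240:315,285:360],None,fx=6,fy=6,interpolation=cv2.INTER_CUBIC)
a2=cv2.resize(s['color'][205:255,235:285],None,fx=9,fy=9,interpolation=cv2.INTER_CUBIC)[:,:340]
cv2.imwrite('pics/crop2.png',np.hstack([a2,b2])[:,:,::-1])
```

```text
(480, 320, 3) (480, 480, 3)
blue 117 [185.4 170.1] [0.6008 0.1477] rect [601.1 147.8] [60.6 15.6] 82.0
blue 235 [162.4 194.4] [0.5387 0.2017] rect [541.2 201.2] [ 17.2 105.4] 82.2
plate 3362 [190.  195.8] [0.5397 0.1368] rect [543.8 143.7] [160.2 160.7] 81.5
yellow 16 [358.  184.5] [ 0.5646 -0.2742] rect [ 564.6 -274.2] [7.4 9.7] 0.5
green 16 [366.4 181.2] [ 0.5728 -0.2947] rect [ 573.3 -295. ] [ 7.2 10.1] 87.4
red 19 [375.1 183.2] [ 0.5683 -0.3153] rect [ 567.9 -315.3] [ 9.5 10.1] 62.4
white 5 [367.4 189. ] [ 0.5537 -0.2962] rect [ 553.5 -296.2] [11.8  1.4] 31.2
white 7 [353.1 191.3] [ 0.5478 -0.2619] rect [ 548.5 -261.6] [4.8 5.1] 87.8
alu 310 [247.7 203.7] [ 0.5183 -0.0088] rect [519.   -8.1] [52.7 38.2] 45.1
alu 514 [287.6 208.8] [ 0.5066 -0.1059] rect [ 508.1 -105.5] [69.2 48.7] 8.8
alu 105 [243.7 235.9] [ 4.396e-01 -3.000e-04] rect [442.8   1.3] [21.7 43.3] 0.7
```

View pics/crop1.png

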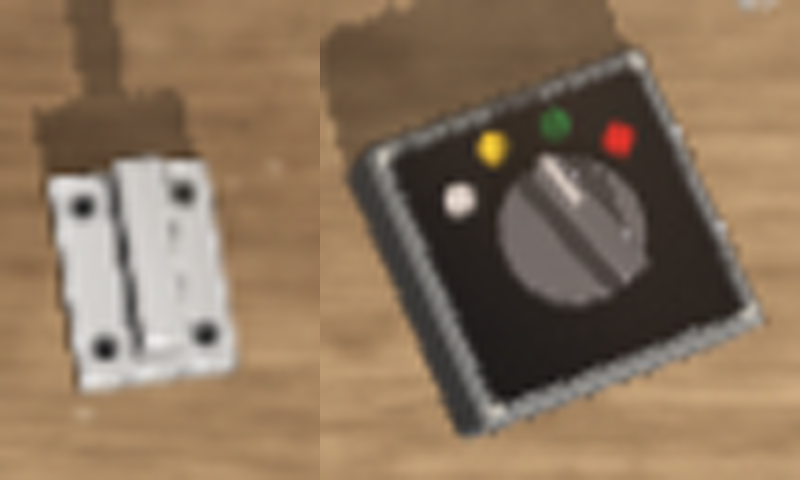

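View pics/crop2.png

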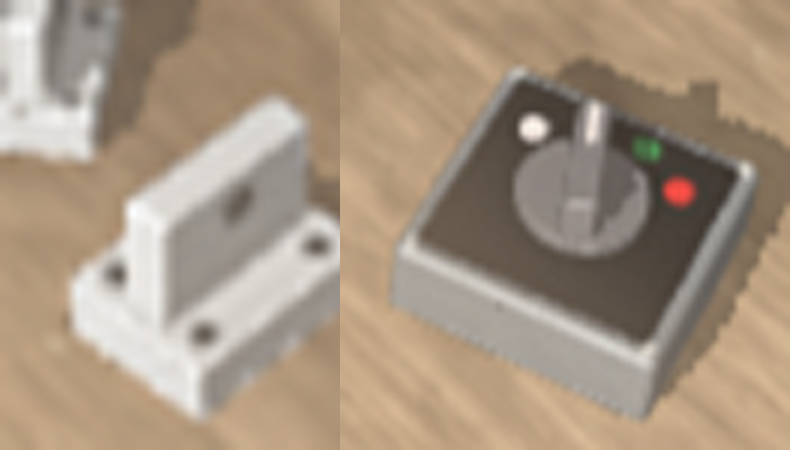

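The crops confirm it: the bracket at (450,327) has a foot of about 64x48 mm, against about 52x38 mm for the others, so it is the one meant. The selector pointer is at yellow. Next I'll work out the poses.

Run:
```python
from h import *
from scipy.optimize import least_squares
c=cap('top'); s=cap('side')
D=np.array([[.5478,-.2619],[.5646,-.2742],[.5728,-.2947],[.5683,-.3153]])
# clockwise from above: angle decreases
f=lambda p:(D-np.c_[p[0]+.036*np.cos(p[2]-.6*np.arange(4)),p[1]+.036*np.sin(p[2]-.6*np.arange(4))]).ravel()
r=least_squares(f,[.54,-.3,1.2]);print('knob axis',r.x[:2],'white dir',r.x[2],'yellow',r.x[2]-.6,'green',r.x[2]-1.2,'res mm',abs(r.fun).max()*1e3)
bc=np.array([[62,157],[316,62],[432,315],[172,412]])/7.385+[334.57,164.57]
P=np.array([onz(c,*q,.037)[:2] for q in bc]);print('box centre',P.mean(0),'sides',np.linalg.norm(P-np.roll(P,1,0),axis=1))
sb=np.array([[518-340,72],[752-340,172],[645-340,350],[405-340,240]])/6+[284.6,239.6]
P=np.array([onz(s,*q,.037)[:2] for q in sb]);print('box side view',P.mean(0),np.linalg.norm(P-np.roll(P,1,0),axis=1))
def quad(c,q,z,n):
    P=np.array([onz(c,*x,z)[:2] for x in q]);e=np.roll(P,-1,0)-P
    print(n,P.mean(0).round(4),'len',(np.linalg.norm(e,axis=1)*1e3).round(1),'ang',np.degrees(np.arctan2(e[:,1],e[:,0])).round(1))
quad(c,np.array([[50,180],[207,160],[237,368],[82,388]])/8+[269.56,174.56],.02,'foot top view')
quad(s,np.array([[278,97],[305,118],[165,215],[128,203]])/9+[234.55,204.55],.058,'web side')
quad(c,np.array([[112,163],[165,160],[185,345],[145,350]])/8+[269.56,174.56],.058,'web top')
# fences/jig rects (jig axes: short fence inner face -x)
sh=cv2.cvtColor(s['color'],cv2.COLOR_RGB2HSV)
for cc,n in((c,'top'),(s,'side')):
    h=cv2.cvtColor(cc['color'],cv2.COLOR_RGB2HSV).astype(int)
    m=((h[...,0]>100)&(h[...,0]<130)&(h[...,1]>110)&(h[...,2]>60)).astype(np.uint8)
    k,l,st,ce=cv2.connectedComponentsWithStats(m)
    for i in range(1,k):
        if st[i,4]>60:
            W=np.array([onz(cc,u,v,.026)[:2] for v,u in np.argwhere(l==i)],np.float32)*1000
            R=cv2.minAreaRect(W);print(n,ce[i].round(),st[i,4],np.round(R[0],1),np.round(R[1],1),round(R[2],1))
```

```text
knob axis [ 0.53689595 -0.29675097] white dir 1.26854565806661 yellow 0.6685456580666099 green 0.06854565806660995 res mm 0.5460171133447878
box centre [ 0.53555912 -0.29637499] sides [0.08942821 0.09014022 0.09001081 0.09051579]
box side view [ 0.53474256 -0.29802037] [0.0909311  0.09246625 0.09050195 0.09031091]
foot top view [ 0.5068 -0.1059] len [48.4 64.6 47.2 64.7] ang [ -82.1 -172.4   98.     8.7]
web side [ 0.5074 -0.1063] len [10.6 50.9 10.4 55.3] ang [ -86.5 -173.7  118.     7.2]
web top [ 0.5061 -0.1057] len [15.5 54.9 11.7 56. ] ang [ -86.2 -174.3   97.8    9.7]
top [185. 170.] 121 [601.4 147.8] [60.7 15.8] 81.4
top [162. 194.] 244 [541.3 202. ] [ 18.1 105.2] 83.7
top [400. 260.] 72 [ 387.6 -368.4] [18.1 20.8] 30.3
```

Poses that agree across views:
- Knob axis is about (0.536, -0.297), with the bar at 0.67 rad and green at 0.07 rad.
- Bracket is at about (0.507, -0.106), with its long axis at +0.14 rad.
- Jig x axis is at about -0.14 rad, and its corner is at about (0.600, 0.187).

First move: over to the knob.

Call:
play_rows(
  series=[
    [[2.7,-3.6,0,0.08],[2.7,-3.6,0,0.08],[2.7,-3.6,0,0.08],[2.7,-3.6,0,0.08],[2.7,-3.6,0,0.08],[2.7,-3.6,0,0.08],[2.7,-3.6,0,0.08],[2.7,-3.6,0,0.08],[2.7,-3.6,0,0.08],[2.7,-3.6,0,0.08],[2.7,-3.6,0,0.08],[2.7,-3.6,0,0.08],[0,-4,0,0],[0,-4,0,0],[0,-4,0,0],[0,-4,0,0],[0,-4,0,0],[0,-4,0,0],[0,-4,0,0],[0,-4,0,0]],
  ],
  jaw=4.5,
)

```text
time_s: 2.3
eef_pos: [0.5291, -0.1632, 0.2228]
ee_rot: [[-0.811, -0.585, 0.0], [-0.585, 0.811, 0.0], [-0.0, -0.0, -1.0]]
contact_force: [0.4, -0.2, 0.0]
finger_gap: 0.0449
finger_force: 0.0
```

Call:
play_rows(
  series=[
    [[0.2,-3.4,0,0.044],[0.2,-3.4,0,0],[0.2,-3.3,0,0],[0.1,-3.3,-1,0],[0,0,-4,0],[0,0,-4,0],[0,0,-4,0],[0,0,-1.5,0],[0,0,0,0],[0,0,0,0],[0,0,0,0]],
  ],
)

```text
time_s: 3.4
eef_pos: [0.5355, -0.2454, 0.0817]
ee_rot: [[-0.783, -0.622, -0.006], [-0.622, 0.783, -0.007], [0.009, -0.001, -1.0]]
contact_force: [-0.5, -0.1, -0.4]
finger_gap: 0.0452
finger_force: 0.0
```

Run:
```python
from h import *
o=robot.get_obs();print(o['eef_pos'],o['contact_force'],o['finger_gap'])
t=cap('top');s=cap('side')
u,v=proj(t,[.536,-.297,.06]).astype(int);a=cv2.resize(t['color'][v-35:v+35,u-35:u+35],(400,400),interpolation=2)
u,v=proj(s,[.536,-.297,.06]).astype(int);b=cv2.resize(s['color'][v-40:v+40,u-40:u+40],(400,400),interpolation=2)
cv2.imwrite('pics/k1.png',np.hstack([a,b])[:,:,::-1])
```

```text
[ 0.53545563 -0.24535408  0.08167417] [-0.51141919 -0.13658826 -0.38719735] 0.04515304962200722
```

View pics/k1.png

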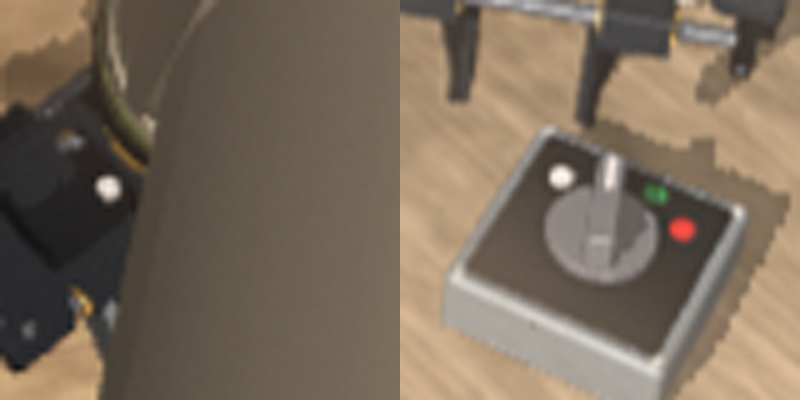

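The side view shows the open fingers at about (460-590, 100), left of and above the knob. The arm stopped about 5 cm short in y, so I'll check for a joint limit.

Run:
```python
from h import *
o=robot.get_obs();print(np.round(o['joint_pos'],3),np.round(o['joint_vel'],3),np.round(o['tau'],1))
```

```text
[ 0.313  0.371  0.042  1.721 -0.008  1.055  2.598] [ 0.001  0.004  0.001  0.008 -0.003 -0.003 -0.   ] [ -0.  -60.1   1.6 -34.7   0.1   0.1  -0. ]
```

Joint 7 is at its limit, so I'll use the half-turn equivalent: rise and spin by -π.

Call:
play_rows(
  series=[
    [[0,0,3,-0.14],[0,0,3,-0.14],[0,0,0,-0.14],[0,0,0,-0.14],[0,0,0,-0.14],[0,0,0,-0.14],[0,0,0,-0.14],[0,0,0,-0.14],[0,0,0,-0.14],[0,0,0,-0.14],[0,0,0,-0.14],[0,0,0,-0.14],[0,0,0,-0.14],[0,0,0,-0.14],[0,0,0,-0.14],[0,0,0,-0.14],[0,0,0,-0.14],[0,0,0,-0.14],[0,0,0,-0.14],[0,0,0,-0.14]],
  ],
)

```text
time_s: 5.5
eef_pos: [0.5345, -0.2449, 0.1404]
ee_rot: [[0.534, 0.845, 0.009], [0.845, -0.534, 0.008], [0.012, 0.003, -1.0]]
contact_force: [-0.5, -0.9, 0.4]
finger_gap: 0.0444
finger_force: 0.0
```

Call:
play_rows(
  series=[
    [[0,-1.7,0,-0.11],[0,-1.7,0,-0.11],[0,-1.7,0,-0.11],[0,0,0,0],[0,0,0,0]],
  ],
)

```text
time_s: 6.0
eef_pos: [0.5343, -0.2956, 0.1399]
ee_rot: [[0.774, 0.633, 0.01], [0.633, -0.774, 0.006], [0.011, 0.002, -1.0]]
contact_force: [0.1, 0.8, -0.6]
finger_gap: 0.0454
finger_force: 0.0
```

Call:
play_rows(
  series=[
    [[0.2,-0.1,-3,-0.017],[0,0,-3,0],[0,0,-2,0],[0,0,-1.2,0],[0,0,0,0],[0,0,0,0]],
  ],
)

```text
time_s: 6.6
eef_pos: [0.5365, -0.2966, 0.048]
ee_rot: [[0.785, 0.619, 0.01], [0.619, -0.785, 0.005], [0.011, 0.002, -1.0]]
contact_force: [-0.3, 0.2, 0.3]
finger_gap: 0.045
finger_force: 0.0
```

Call:
play_rows(
  series=[
    [[0,0,0,0],[0,0,0,0],[0,0,0,0],[0,0,0,0],[0,0,0,0],[0,0,0,0]],
  ],
  jaw=0,
)

```text
time_s: 7.2
eef_pos: [0.5362, -0.2973, 0.0474]
ee_rot: [[0.786, 0.618, 0.01], [0.618, -0.786, 0.005], [0.011, 0.003, -1.0]]
contact_force: [0.7, -2.3, -1.4]
finger_gap: 0.0116
finger_force: 30.0
```

Gripped: the gap is 11.6 mm on the 12 mm bar. Now turn clockwise 0.6.

Call:
play_rows(
  series=[
    [[0,0,0,-0.08],[0,0,0,-0.08],[0,0,0,-0.08],[0,0,0,-0.08],[0,0,0,-0.08],[0,0,0,-0.08],[0,0,0,-0.08],[0,0,0,-0.04],[0,0,0,0],[0,0,0,0],[0,0,0,0]],
  ],
)

```text
time_s: 8.3
eef_pos: [0.5363, -0.2977, 0.0475]
ee_rot: [[0.998, 0.067, 0.012], [0.067, -0.998, -0.002], [0.012, 0.003, -1.0]]
contact_force: [3.7, -5.0, -2.9]
finger_gap: 0.0119
finger_force: 30.0
```

Call:
play_rows(
  series=[
    [[0,0,0,0],[0,0,0,0],[0,0,0,0],[0,0,0,0],[0,0,3,0],[0,0,3,0],[0,0,3,0],[0,0,3,0],[0,4,0,0],[0,4,0,0],[0,4,0,0],[0,4,0,0],[0,3,0,0],[0,0,0,0],[0,0,0,0]],
  ],
  jaw=4.5,
)

```text
time_s: 9.8
eef_pos: [0.536, -0.1065, 0.1674]
ee_rot: [[0.998, 0.067, 0.011], [0.067, -0.998, -0.001], [0.011, 0.002, -1.0]]
contact_force: [-0.0, 0.0, -0.2]
finger_gap: 0.0452
finger_force: 0.0
```

Run:
```python
from h import *
o=robot.get_obs();y=np.array(o['ee_rot'])[:,1];print(o['eef_pos'],np.arctan2(y[1],y[0]))
s=cap('side')
b=cv2.resize(s['color'][190:310,220:380],(800,600),interpolation=2)
cv2.imwrite('pics/k2.png',b[:,:,::-1])
```

```text
[ 0.53597075 -0.10653899  0.16744123] -1.5033242422660482
```

View pics/k2.png

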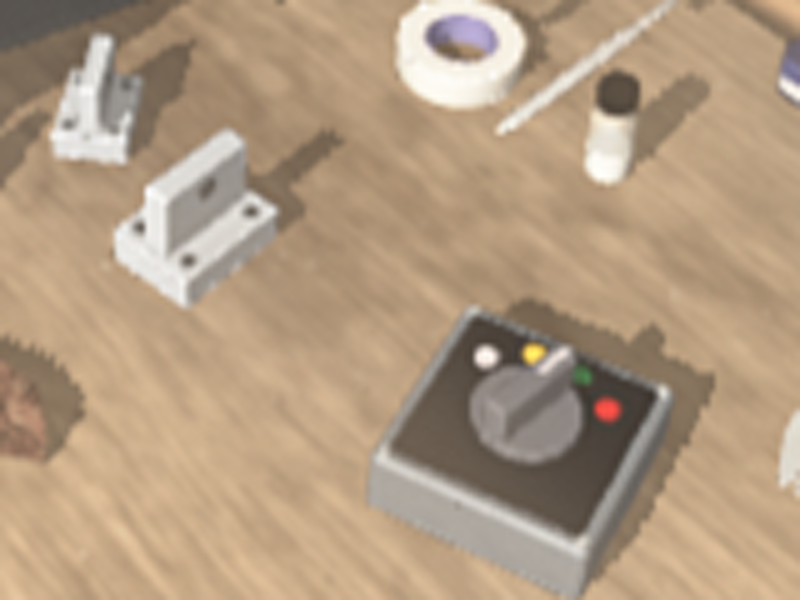

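Side crop: the pointer end is at (570,350), next to green at (582,377). I'll check this against projected expectations.

Run:
```python
from h import *
s=cap('side')
for a in(.0685,.6685):
    P=np.array([.536,-.297,.065])+.023*np.array([np.cos(a),np.sin(a),0]);print(a,(proj(s,P)-[220,190])*5)
```

```text
0.0685 [566.10695574 345.08003598]
0.6685 [536.55871187 332.38246574]
```

Call:
play_rows(
  series=[
    [[-1.5,0,0,0.04],[-1.4,0,0,0.04],[0,0,-4,0],[0,0,-4,0],[0,0,-3,0],[0,0,-2,0],[0,0,-1.4,0],[0,0,0,0],[0,0,0,0]],
  ],
)

```text
time_s: 10.8
eef_pos: [0.5073, -0.1077, 0.024]
ee_rot: [[0.989, 0.144, 0.011], [0.144, -0.99, -0.001], [0.011, 0.002, -1.0]]
contact_force: [0.9, 0.3, -0.6]
finger_gap: 0.0452
finger_force: 0.0
```

The selector is at green. Now grip the web and lift slightly.

Call:
play_rows(
  series=[
    [[0,0,0,0],[0,0,0,0],[0,0,0,0],[0,0,0,0],[0,0,0,0],[0,0,0,0]],
  ],
  jaw=0,
)

```text
time_s: 11.4
eef_pos: [0.5071, -0.1069, 0.0235]
ee_rot: [[0.989, 0.145, 0.011], [0.145, -0.989, -0.0], [0.011, 0.002, -1.0]]
contact_force: [-0.5, 0.3, 2.5]
finger_gap: 0.0137
finger_force: 30.0
```

Call:
play_rows(
  series=[
    [[0,0,2,0],[0,0,3,0],[0,0,4,0],[0,0,3,0],[0,0,0,0],[0,0,0,0]],
  ],
)

```text
time_s: 12.0
eef_pos: [0.5068, -0.1068, 0.143]
ee_rot: [[0.989, 0.146, 0.011], [0.146, -0.989, 0.0], [0.011, 0.001, -1.0]]
contact_force: [-0.4, -0.3, -3.4]
finger_gap: 0.0139
finger_force: 30.0
```

Call:
play_rows(
  series=[
    [[0.5,3.2,0,-0.036],[0.5,3.3,0,-0.036],[0.5,3.3,0,-0.036],[0.5,3.3,0,-0.036],[0.5,3.3,0,-0.036],[0.5,3.3,0,-0.036],[0.5,3.3,0,-0.036],[0.6,3.2,0,-0.036],[0,0,-3,0],[0,0,-3,0],[0,0,-3,0],[0,0,-1,0],[0,0,0,0],[0,0,0,0],[0,0,0,0]],
  ],
)

```text
time_s: 13.5
eef_pos: [0.5489, 0.1553, 0.0447]
ee_rot: [[0.99, -0.142, 0.012], [-0.142, -0.99, -0.002], [0.013, 0.001, -1.0]]
contact_force: [1.0, 0.6, -3.9]
finger_gap: 0.0139
finger_force: 30.0
```

Run:
```python
from h import *
s=cap('side'); o=robot.get_obs();x=np.array(o['ee_rot'])[:,0];print(o['eef_pos'],np.arctan2(x[1],x[0]))
u,v=proj(s,[.56,.165,.03]).astype(int);print(u,v)
cv2.imwrite('pics/j1.png',cv2.resize(s['color'][v-45:v+45,u-60:u+60],(800,600),interpolation=2)[:,:,::-1])
```

```text
[0.54887176 0.15531432 0.04468662] -0.14225480180324312
214 167
```

View pics/j1.png

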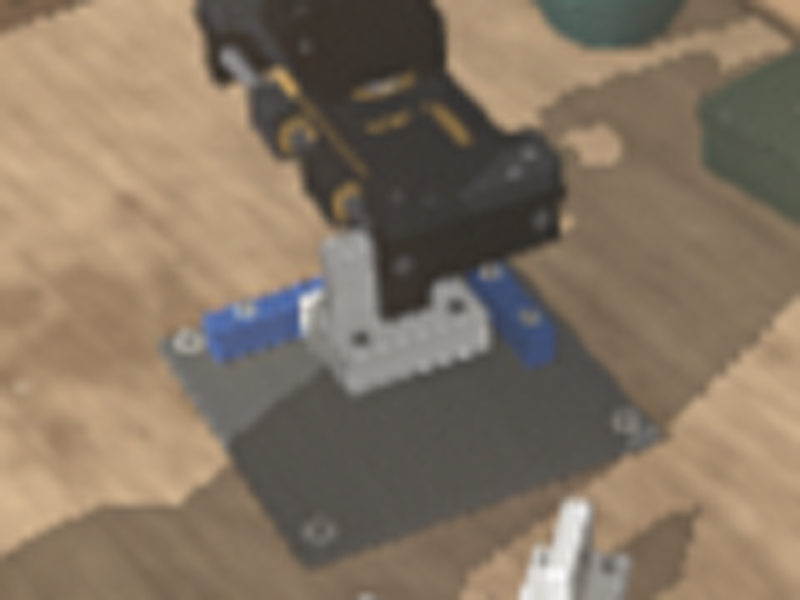

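The bracket hangs at (410,330), parallel to the fences with gaps to both blue fences at (260,320) and (520,320). Now lower it onto the plate.

Call:
play_rows(
  series=[
    [[0,0,-0.6,0],[0,0,-0.5,0],[0,0,0,0],[0,0,0,0]],
  ],
)

```text
time_s: 13.95
eef_pos: [0.5478, 0.155, 0.0322]
ee_rot: [[0.99, -0.142, 0.01], [-0.142, -0.99, -0.003], [0.01, 0.002, -1.0]]
contact_force: [-0.9, 0.4, -2.1]
finger_gap: 0.0142
finger_force: 30.0
```

Call:
play_rows(
  series=[
    [[0,0,-0.15,0],[0,0,-0.1,0],[0,0,0,0],[0,0,0,0]],
  ],
)

```text
time_s: 14.35
eef_pos: [0.5481, 0.155, 0.0315]
ee_rot: [[0.99, -0.142, 0.01], [-0.142, -0.99, -0.002], [0.011, 0.001, -1.0]]
contact_force: [-9.1, -2.7, 17.4]
finger_gap: 0.0137
finger_force: 30.0
```

Call:
play_rows(
  series=[
    [[0,0,0.13,0],[0.05,0.35,0,0],[0.05,0.35,0,0],[0.05,0.35,0,0],[0,0.1,0,0],[0,0,0,0],[0,0,0,0]],
  ],
)

```text
time_s: 15.05
eef_pos: [0.5503, 0.1661, 0.0315]
ee_rot: [[0.99, -0.142, 0.012], [-0.142, -0.99, -0.004], [0.012, 0.002, -1.0]]
contact_force: [1.3, -5.1, 4.9]
finger_gap: 0.0141
finger_force: 30.0
```

Call:
play_rows(
  series=[
    [[0.02,0.15,0,0],[0.02,0.15,0,0],[0,0,0,0],[0,0,0,0]],
  ],
)

```text
time_s: 15.45
eef_pos: [0.5505, 0.1686, 0.0316]
ee_rot: [[0.99, -0.143, 0.011], [-0.143, -0.99, -0.004], [0.012, 0.002, -1.0]]
contact_force: [-1.3, -6.5, 7.2]
finger_gap: 0.0137
finger_force: 30.0
```

Call:
play_rows(
  series=[
    [[0.02,0.15,0,0],[0.02,0.1,0,0],[0,0,0,0],[0,0,0,0]],
  ],
)

```text
time_s: 15.85
eef_pos: [0.5505, 0.1689, 0.0316]
ee_rot: [[0.99, -0.144, 0.01], [-0.144, -0.99, -0.006], [0.011, 0.005, -1.0]]
contact_force: [-3.9, -12.0, 13.3]
finger_gap: 0.0137
finger_force: 30.0
```

Call:
play_rows(
  series=[
    [[0.02,0.1,0,0],[0,0.1,0,0],[0,0,0,0],[0,0,0,0]],
  ],
)

```text
time_s: 16.25
eef_pos: [0.5504, 0.1691, 0.0316]
ee_rot: [[0.989, -0.146, 0.009], [-0.146, -0.989, -0.008], [0.01, 0.007, -1.0]]
contact_force: [-7.2, -17.9, 16.6]
finger_gap: 0.0137
finger_force: 30.0
```

It is against the long fence. Ease that push and slide along the jig's x to the short fence.

Call:
play_rows(
  series=[
    [[0.25,-0.1,0.05,0],[0.3,-0.04,0,0],[0.3,-0.04,0,0],[0.2,-0.03,0,0],[0.2,-0.03,0,0],[0,0,0,0],[0,0,0,0]],
  ],
)

```text
time_s: 16.95
eef_pos: [0.556, 0.1681, 0.0306]
ee_rot: [[0.99, -0.143, -0.005], [-0.143, -0.99, -0.008], [-0.004, 0.009, -1.0]]
contact_force: [-34.5, -15.9, 33.0]
finger_gap: 0.0138
finger_force: 30.0
```

Call:
play_rows(
  series=[
    [[0.15,-0.02,0,0],[0.15,-0.02,0,0],[0,0,0,0],[0,0,0,0]],
  ],
)

```text
time_s: 17.35
eef_pos: [0.5589, 0.1676, 0.0305]
ee_rot: [[0.99, -0.143, -0.005], [-0.143, -0.99, -0.008], [-0.004, 0.009, -1.0]]
contact_force: [-33.8, -16.5, 31.8]
finger_gap: 0.0136
finger_force: 30.0
```

Vertical load has grown to 33 N, so I'll relieve it before continuing.

Call:
play_rows(
  series=[
    [[0,0,0.1,0],[0,0,0.1,0],[0,0,0,0],[0,0,0,0]],
  ],
)

```text
time_s: 17.75
eef_pos: [0.5615, 0.1673, 0.0308]
ee_rot: [[0.99, -0.144, 0.0], [-0.143, -0.99, -0.009], [0.002, 0.009, -1.0]]
contact_force: [-11.3, -12.6, -1.1]
finger_gap: 0.0138
finger_force: 30.0
```

Call:
play_rows(
  series=[
    [[0.15,-0.02,0,0],[0.1,-0.01,0,0],[0,0,0,0],[0,0,0,0]],
  ],
)

```text
time_s: 18.15
eef_pos: [0.5638, 0.167, 0.0307]
ee_rot: [[0.99, -0.144, -0.0], [-0.144, -0.99, -0.009], [0.001, 0.009, -1.0]]
contact_force: [-12.3, -12.4, -0.9]
finger_gap: 0.0138
finger_force: 30.0
```

Call:
play_rows(
  series=[
    [[0.1,-0.01,0,0],[0.1,-0.01,0,0],[0,0,0,0],[0,0,0,0]],
  ],
)

```text
time_s: 18.55
eef_pos: [0.5657, 0.1667, 0.0307]
ee_rot: [[0.99, -0.144, -0.001], [-0.144, -0.99, -0.009], [0.001, 0.009, -1.0]]
contact_force: [-13.2, -13.9, -0.1]
finger_gap: 0.0139
finger_force: 30.0
```

Call:
play_rows(
  series=[
    [[0.1,-0.01,0,0],[0.1,-0.01,0,0],[0,0,0,0],[0,0,0,0]],
  ],
)

```text
time_s: 18.95
eef_pos: [0.5676, 0.1664, 0.0307]
ee_rot: [[0.99, -0.144, -0.001], [-0.144, -0.99, -0.009], [0.001, 0.009, -1.0]]
contact_force: [-13.1, -13.0, 1.5]
finger_gap: 0.014
finger_force: 30.0
```

Call:
play_rows(
  series=[
    [[0.1,-0.01,0,0],[0.1,-0.01,0,0],[0,0,0,0],[0,0,0,0]],
  ],
)

```text
time_s: 19.35
eef_pos: [0.5695, 0.1661, 0.0307]
ee_rot: [[0.99, -0.144, -0.001], [-0.144, -0.99, -0.009], [0.0, 0.009, -1.0]]
contact_force: [-14.5, -13.4, 2.0]
finger_gap: 0.0141
finger_force: 30.0
```

Run:
```python
from h import *
s=cap('side'); o=robot.get_obs();x=np.array(o['ee_rot'])[:,0];print(o['eef_pos'],o['contact_force'],np.arctan2(x[1],x[0]))
v,u=167,214
cv2.imwrite('pics/j2.png',cv2.resize(s['color'][v-45:v+45,u-60:u+60],(800,600),interpolation=2)[:,:,::-1])
```

```text
[0.56948813 0.16616342 0.03073779] [-14.74585184 -13.56235717   1.09263682] -0.14412727933851255
```

View pics/j2.png

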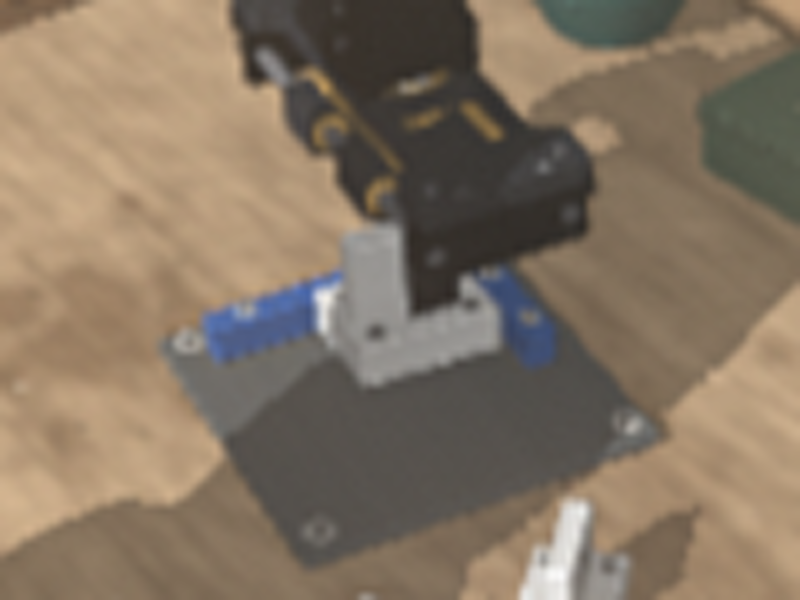

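The bracket lies along the long fence, with the foot's near corners at about (370,385) and (500,345). I'll compare these with where they would project at home.

Run:
```python
from h import *
s=cap('side')
th=-.144;ex=np.array([np.cos(th),np.sin(th)]);ey=np.array([-ex[1],ex[0]]);C=np.array([.600,.1865])
def pp(x,y,z): return ((proj(s,[*(C+x*ex+y*ey),z])-[154,122])*800/120).round()
for n,a in {'footA bot':(-.064,-.048,.008),'footA top':(-.064,-.048,.028),'B bot':(0,-.048,.008),'B top':(0,-.048,.028),'webA top':(-.06,-.031,.066),
 'short fence near inner bot':(0,-.068,.008),'short near inner top':(0,-.068,.026),'short near outer top':(.014,-.068,.026),'long end inner top':(-.113,0,.026),'long end inner bot':(-.113,0,.008),'plate nr':(-.1,-.1,.008)}.items(): print(n,pp(*a))
```

```text
footA bot [368. 390.]
footA top [364. 352.]
B bot [504. 343.]
B top [502. 306.]
webA top [349. 255.]
short fence near inner bot [525. 369.]
short near inner top [523. 335.]
short near outer top [553. 325.]
long end inner top [210. 330.]
long end inner bot [215. 364.]
plate nr [340. 489.]
```

Foot corners agree with home within about 1.5 mm, but the web top appears shifted relative to its projection. I'll overlay the expected home outline on an enlarged crop to check tilt.

Run:
```python
from h import *
s=cap('side')
th=-.144;ex=np.array([np.cos(th),np.sin(th)]);ey=np.array([-ex[1],ex[0]]);C=np.array([.600,.1865])
k=800/64;o=np.array([193,150]);im=cv2.resize(s['color'][150:198,193:257],(800,600),interpolation=2)[:,:,::-1].copy()
def pp(x,y,z): return tuple(int(v) for v in (proj(s,[*(C+np.array([x*ex+y*ey]).ravel()),z])-o+.5)*k)
def L(*p):
    for a,b in zip(p,p[1:]): cv2.line(im,pp(*a),pp(*b),(0,0,255),1)
A=(-.064,-.048);B=(0,-.048);D=(-.064,0)
L((*B,.028),(*A,.028),(*A,.008),(*B,.008),(*B,.028),(0,0,.028)); L((*A,.028),(*D,.028),(*D,.008),(*A,.008))
w=(-.06,-.031);w2=(-.06,-.017);w3=(-.004,-.031)
L((*w2,.028),(*w2,.066),(*w,.066),(*w,.028),(*w3,.028),(*w3,.066),(*w,.066))
L((0,-.068,.008),(0,-.068,.026),(0,-.008,.026));L((-.113,0,.026),(-.008,0,.026))
cv2.imwrite('pics/j3.png',im)
```

```text
(no output)
```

View pics/j3.png

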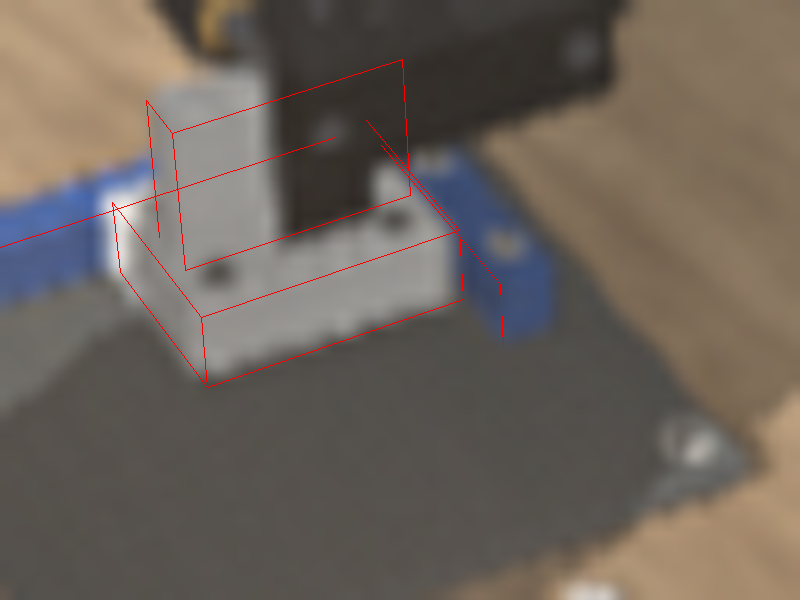

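Image: the bracket leans forward slightly (tail corner at (200,375) sits about 2 mm above the outline) and still has a 1–2 mm gap at the short fence near (455,240). The fingers have slipped about 8 mm ahead of the web's middle. I'll release so it settles flat, then regrip centred.

Call:
play_rows(
  series=[
    [[-0.1,-0.1,0,0],[-0.1,-0.1,0,0],[0,0,0,0]],
  ],
)

```text
time_s: 19.8
eef_pos: [0.5696, 0.1661, 0.0313]
ee_rot: [[0.99, -0.143, 0.004], [-0.143, -0.99, -0.007], [0.005, 0.006, -1.0]]
contact_force: [-3.8, -8.1, -6.6]
finger_gap: 0.014
finger_force: 30.0
```

Call:
play_rows(
  series=[
    [[0,0,0,0],[0,0,0,0],[0,0,0,0],[0,0,0,0],[0,0,0,0]],
  ],
  jaw=3.0,
)

```text
time_s: 20.3
eef_pos: [0.5727, 0.1689, 0.0339]
ee_rot: [[0.99, -0.141, 0.011], [-0.141, -0.99, -0.003], [0.011, 0.001, -1.0]]
contact_force: [-0.3, -0.3, -0.2]
finger_gap: 0.0298
finger_force: 0.0
```

Call:
play_rows(
  series=[
    [[-0.5,0,0,0],[-0.5,-0.1,0,0],[0,0,-0.25,0],[0,0,0,0],[0,0,0,0]],
  ],
)

```text
time_s: 20.8
eef_pos: [0.5625, 0.1673, 0.0311]
ee_rot: [[0.99, -0.142, 0.01], [-0.142, -0.99, -0.003], [0.011, 0.002, -1.0]]
contact_force: [-0.5, -0.3, -1.3]
finger_gap: 0.0299
finger_force: 0.0
```

Call:
play_rows(
  series=[
    [[0,0,0,0],[0,0,0,0],[0,0,0,0],[0,0,0,0],[0,0,0,0]],
  ],
  jaw=0,
)

```text
time_s: 21.3
eef_pos: [0.5624, 0.1669, 0.0311]
ee_rot: [[0.99, -0.142, 0.01], [-0.142, -0.99, -0.004], [0.011, 0.002, -1.0]]
contact_force: [-0.1, -2.2, 1.5]
finger_gap: 0.0138
finger_force: 30.0
```

Regripped flat with near-zero forces. Push along x with a light downward load.

Call:
play_rows(
  series=[
    [[0.1,-0.01,-0.05,0],[0.1,-0.01,0,0],[0,0,0,0],[0,0,0,0]],
  ],
)

```text
time_s: 21.7
eef_pos: [0.5626, 0.1669, 0.0311]
ee_rot: [[0.99, -0.142, 0.006], [-0.142, -0.99, -0.003], [0.007, 0.002, -1.0]]
contact_force: [-14.2, -3.5, 17.7]
finger_gap: 0.0136
finger_force: 30.0
```

Call:
play_rows(
  series=[
    [[0.1,-0.01,0,0],[0.1,-0.01,0,0],[0,0,0,0],[0,0,0,0]],
  ],
)

```text
time_s: 22.1
eef_pos: [0.5631, 0.1669, 0.0312]
ee_rot: [[0.99, -0.141, 0.003], [-0.141, -0.99, -0.003], [0.003, 0.003, -1.0]]
contact_force: [-22.4, -4.8, 26.3]
finger_gap: 0.0139
finger_force: 30.0
```

Call:
play_rows(
  series=[
    [[0,0,0.1,0],[0,0,0.06,0],[0,0,0,0],[0,0,0,0]],
  ],
)

```text
time_s: 22.5
eef_pos: [0.564, 0.1668, 0.0313]
ee_rot: [[0.99, -0.142, 0.005], [-0.141, -0.99, -0.004], [0.006, 0.003, -1.0]]
contact_force: [-10.3, -2.0, 4.2]
finger_gap: 0.0142
finger_force: 30.0
```

Call:
play_rows(
  series=[
    [[0.1,0,0.03,0],[0,0,0,0],[0,0,0,0]],
  ],
)

```text
time_s: 22.8
eef_pos: [0.564, 0.1668, 0.0314]
ee_rot: [[0.99, -0.141, 0.003], [-0.141, -0.99, -0.004], [0.004, 0.004, -1.0]]
contact_force: [-14.2, -2.0, 7.0]
finger_gap: 0.0136
finger_force: 30.0
```

Now at the short fence (14 N, and it no longer moves). Load the long fence firmly.

Call:
play_rows(
  series=[
    [[0.02,0.1,0.02,0],[0.02,0.1,0,0],[0.02,0.1,0,0],[0,0,0,0],[0,0,0,0]],
  ],
)

```text
time_s: 23.3
eef_pos: [0.564, 0.1669, 0.0314]
ee_rot: [[0.99, -0.143, 0.001], [-0.143, -0.99, -0.007], [0.002, 0.007, -1.0]]
contact_force: [-17.6, -10.3, 10.9]
finger_gap: 0.0136
finger_force: 30.0
```

Call:
play_rows(
  series=[
    [[0.02,0.1,0,0],[0.02,0.05,0,0],[0,0,0,0],[0,0,0,0]],
  ],
)

```text
time_s: 23.7
eef_pos: [0.564, 0.1669, 0.0314]
ee_rot: [[0.99, -0.144, -0.0], [-0.144, -0.989, -0.009], [0.001, 0.009, -1.0]]
contact_force: [-21.2, -14.6, 15.3]
finger_gap: 0.0139
finger_force: 30.0
```

Call:
play_rows(
  series=[
    [[0,0.05,0.06,0],[-0.05,0.1,0.03,0],[-0.05,0.1,0,0],[0,0,0,0],[0,0,0,0],[0,0,0,0]],
  ],
)

```text
time_s: 24.3
eef_pos: [0.5641, 0.1671, 0.0316]
ee_rot: [[0.989, -0.146, 0.002], [-0.146, -0.989, -0.012], [0.003, 0.011, -1.0]]
contact_force: [-12.9, -19.5, 5.0]
finger_gap: 0.0137
finger_force: 30.0
```

Run:
```python
from h import *
s=cap('side')
th=-.144;ex=np.array([np.cos(th),np.sin(th)]);ey=np.array([-ex[1],ex[0]]);C=np.array([.600,.1865])
k=800/64;o=np.array([193,150]);im=cv2.resize(s['color'][150:198,193:257],(800,600),interpolation=2)[:,:,::-1].copy()
def pp(x,y,z): return tuple(int(v) for v in (proj(s,[*(C+np.array([x*ex+y*ey]).ravel()),z])-o+.5)*k)
def L(*p):
    for a,b in zip(p,p[1:]): cv2.line(im,pp(*a),pp(*b),(0,0,255),1)
A=(-.064,-.048);B=(0,-.048);D=(-.064,0)
L((*B,.028),(*A,.028),(*A,.008),(*B,.008),(*B,.028)); L((*A,.028),(*D,.028),(*D,.008),(*A,.008))
w=(-.06,-.031);w2=(-.06,-.017)
L((*w2,.028),(*w2,.066),(*w,.066),(*w,.028))
cv2.imwrite('pics/j4.png',im)
```

```text
(no output)
```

View pics/j4.png

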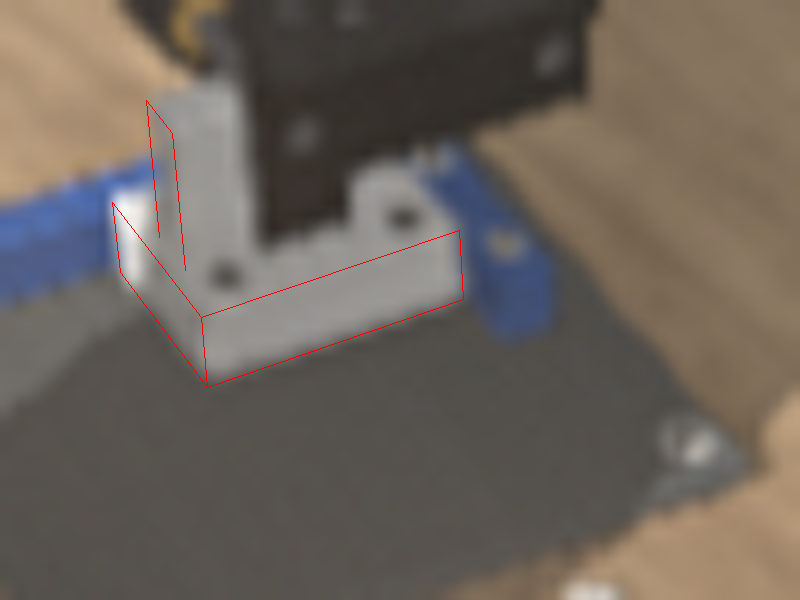

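The foot now matches the home outline and is level: corners at (207,385) and (460,300), touching the short fence at about (450,220). Balance the two pushes and let it settle.

Call:
play_rows(
  series=[
    [[0.1,0,0.05,0],[0.1,0,0.04,0],[0,0,0,0],[0,0,0,0],[0,0,0,0],[0,0,0,0],[0,0,0,0],[0,0,0,0]],
  ],
)

```text
time_s: 25.15
eef_pos: [0.5641, 0.1671, 0.0317]
ee_rot: [[0.989, -0.145, -0.002], [-0.146, -0.989, -0.012], [-0.001, 0.012, -1.0]]
contact_force: [-19.0, -19.5, 5.4]
finger_gap: 0.0136
finger_force: 30.0
```

Call:
play_rows(
  series=[
    [[0.1,0,0.07,0],[0.05,0,0.03,0],[0,0,0,0],[0,0,0,0],[0,0,0,0],[0,0,0,0],[0,0,0,0]],
  ],
)

```text
time_s: 25.85
eef_pos: [0.5642, 0.1671, 0.0318]
ee_rot: [[0.989, -0.145, -0.005], [-0.145, -0.989, -0.013], [-0.003, 0.013, -1.0]]
contact_force: [-21.6, -19.6, 2.3]
finger_gap: 0.0137
finger_force: 30.0
```

Both fences carry about 19–22 N, the bracket isn't moving, and tilt is small. Handing in.

```bash
python3 -c "
from h import *
print(hand_in())"
```

```text
the job is handed in; nothing more can be done
None
```

I turned the selector to green, then pressed the bracket level against both fences and handed in still holding it at about 19–22 N along each axis; `hand_in()` returned no verdict, so the result is unconfirmed.

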